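Rack the large plaque for firing

TASK

A wooden rib has been left lying across the empty slot of the plaque rack: first lift it off and lay it flat on the table clear of the rack. Then take the large clay plaque from the sloping stand it leans on and stand it on its long edge in that empty slot, pressing it gently down past the spring strip until it rests fully home on the rack's floor, not sticking out past the ends of the rack. Do not drop anything, and leave the small plaque, the plaque already racked and the pots where they are.

Things in the scene. Friction and masses are not known exactly. Their poses are not given: they have to be found in the camera images.
- rack: Fixed wooden rack: base board 128 (its x) by 140 mm (its y), 12 mm thick, origin at the centre of its underside, z up, x roughly away from the robot. Upright dividers along y, 140 mm long, tops 50 mm above the table, form two slots with the base board's top as floor. The slot nearer the robot (middle x = -30 mm) is empty, the far one (x = +35 mm) is full.
- slot (a point): Middle of the empty slot's floor, where the middle of the plaque's lower edge (origin of plaque) belongs; at rack x = -30, y = 0, z = 12 mm, axes as the rack's, slot along y. The slot's far divider (x = +5 to +15 mm), bevelled back by 5 mm over its top 10 mm, is what the plaque stands against; its near divider spans x = -22 to -13 mm.
- spring (a point): Top middle of the 100 mm long steel spring strip in the near side of the empty slot, at slot x = -11, z = 35 mm. It slopes in to slot x = -2 mm at z = 22 mm, then goes straight down: 7 mm left for the 10 mm plaque. It yields towards the robot (up to 6.5 mm, 3 to 7 N); the plaque won't sink by its weight but needs a downward push of about 5 to 20 N, then stops hard.
- plaque: Large terracotta plaque, 110 mm long (its y), 90 high (its z), 10 thick (its x), about 0.19 kg; origin in the middle of its lower long edge, z up its face. It leans 0.5 rad from upright, upper edge away from the robot, loosely on one of two sloping stands (left or right). The stand's back rest, on the far side, covers its lowest 42 mm; the 48 mm above are free on both faces.
- rib: Wooden potter's rib, flat pointed oval, 104 mm long (its y), 40 mm wide at the middle (its x), 8 mm thick, 30 g, origin at the centre of its underside. It lies flat across the tops of the dividers over the empty slot, lengthwise along the slot.
- small_plaque: Small terracotta plaque 80 x 66 x 10 mm on the other sloping stand, axes and origin like the large one's; to be left alone.
- racked_plaque: Plaque like the large one (110 x 90 x 10 mm) that already stands upright in the rack's far slot, its middle 65 mm from that of the empty slot, top 102 mm above the table; to be left alone.
- stand_1: Fixed sloping wooden stand, base 90 mm (its x, from -40 to +50 mm) by 120 mm (its y), origin at table level below the leaning plaque's lower edge (which lies 23 mm above the table), up to 56 mm high; the back rest is on its +x side and leans towards +x, away from the robot.
- stand_2: The second stand, the same as stand_1. Which stand holds the large plaque varies.
- bottle: Small brown clay bottle, 53 mm across, 67 mm high, standing behind the right-hand part of the work; origin at its foot; to be left alone.
- beaker: Small raw clay pot, 62 mm across, 64 mm high, standing behind the left-hand part of the work; origin at its foot; to be left alone.

How it is judged:
By the outcome, as a careful person would: the job done as asked, in the order asked, and still so for the second after the job is handed in, with the robot touching nothing.
It also fails if it takes over 61 s, if anything falls off the work surface, if the arm or the gripper's body presses on something with over 40 N, if the wrist force passes 120 N, or if a joint passes its speed limit or range.

ROBOT

A 7-joint arm with a two-finger parallel gripper is mounted at the origin on a cart in front of the work surface, level with it; the furniture and walls round the work are solid. World frame = base frame: x ahead of the robot, y to its left, z up, the work surface at z = 0. Lengths are in m, angles in rad, forces in N, time in s.
With the tool pointing down it reaches from about 0.425 to 0.875 m from the base axis. Payload 9.9 kg.
Tool frame: the origin (TCP) lies at the very end of the fingers, on their centre line; the grasp point (between the pads) lies 19 mm behind it; z points along the fingers, y is the line along which they close (so a half turn about z gives the same grasp; the last joint's range is limited). The gripper opens to 85 mm and grips with 20 to 120 N. Pads are 22 mm wide; open, the fingers measure 114 mm over their backs; the gripper's body (76 mm by 85 mm) begins 54 mm behind the grasp point. The pads swing forward as they close: fully open they stand 13 mm farther back than shut.
Start: joints at [1.253, 0.576, 0.025, 1.437, -0.015, 1.129, -0.057], TCP at [0.156, -0.657, 0.231] pointing down, gripper open.
Joint ranges: [-2.76, 2.76], [-0.34, 2.15], [-1.52, 1.57], [0.19, 2.46], [-1.09, 4.23], [0.17, 1.99], [-2.82, 2.82]. Speed limits (rad/s): [2.22, 2.22, 3.01, 3.01, 3.14, 3.14, 3.14].

INTERFACE

Orientations are given as a unit quaternion [w, x, y, z].
In Python, from bench import robot gives the robot as it stands.
- The arm moves only by the tool nudge_tcp, called after "Emit:" in YAML: its name, and indented under it one key for each argument. Schema: {"type":"object","properties":{"deltas":{"type":"object","properties":{"jaw":{"type":"array","items":{"type":"number"},"minItems":1,"maxItems":20},"tx":{"type":"array","items":{"type":"number"},"minItems":1,"maxItems":20},"ty":{"type":"array","items":{"type":"number"},"minItems":1,"maxItems":20},"tz":{"type":"array","items":{"type":"number"},"minItems":1,"maxItems":20},"rz":{"type":"array","items":{"type":"number"},"minItems":1,"maxItems":20}},"additionalProperties":false,"required":["jaw","tx","ty","tz","rz"]},"only":{"type":"string"},"quiet":{"type":"boolean"},"lines":{"type":"string"}},"required":["deltas"],"additionalProperties":false}. deltas is an object with one list for each field, all of the same length, 1 to 20, a row being the entries at one place: jaw (the finger opening in m), tx, ty, tz (the shift in a scale on which 1.0 is 0.8 m), rz (a turn about the tool's z in fractions of the full range, 1 being 90 degrees); each row is the pose to reach, as a shift and turn from the pose commanded when the call began, along the tool's axes at that moment; what a row does not reach only later rows make up. A row lasts 1/8 s, in which the tool goes at most 0.0625 m and 0.188 rad, less where a joint would pass 70% of its speed; a pose out of reach is approached as far as the arm can. The fingers move at their own pace and stop on an object; the grip force is fixed at half the most. Time passes only in rows, so rows that do not move let the fingers close. The tool returns the time, the measured TCP pose, the force, the opening and the grip force at its end. only (a regular expression) keeps the lines of the reply that match it, lines (a string "A,B") keeps lines A to B, and quiet returns only ok. Input that does not fit is refused with a message, and nothing moves.
- robot.sense(): the state, without advancing time (a new reading comes with each control period).
- robot.camera(name): name is "scene" or "side" or "wrist"; returns a dict with "img" (400x640x3 uint8, red, green, blue), "K" (3x3 intrinsics, pixels), "rvec" (rotation vector, rad) and "tvec" (3), from world to camera coordinates, as OpenCV has them. Camera axes: x right, y down, z forward; pixel columns grow to the right and rows downward; lengths in m; the calibration is good to about 2 mm. A picture is of the moment at which its call begins. There is no depth.
- robot.hand_in(): hands the job in; it is judged then, once.
The state is a dict: "time": time; "qpos": joint angles; "qd": joint speeds; "joint_efforts": joint torques, N m; "tool_pos": TCP position; "eef_rot": TCP orientation; "wrist_force": force on the tool from outside, world axes, zero at the start; "ft_torque": the same for the moment, N m; "opening": finger opening in m; "gripper_force": force on a finger pad.
Only numpy, scipy, OpenCV 4.12 (cv2) and the standard library are available. Lean on these libraries where they do the work, as an engineer would, in place of code of your own. Each camera call takes 0.05 s, during which the arm holds its last target. There are 200 camera calls.

## Working session

There is one attempt and no reset: what is moved stays moved. The work goes in short steps, Python scripts to look and compute and a tool call to move; the robot and the scene stay as the last step left them, time stands still between calls to the robot, and variables do not carry over. Pictures are saved under pics/ and viewed, at most 13 in all, crops included, and the job is handed in when it is done.

```bash
ls; mkdir -p pics
```

Run:
```python
from bench import robot
import cv2,numpy as np
for n in("scene","side"):
    c=robot.camera(n); cv2.imwrite(f"pics/{n}0.png",c["img"][:,:,::-1])
    R=cv2.Rodrigues(np.array(c["rvec"]))[0]
    print(n,np.round(c["K"],1).tolist(),(-R.T@np.array(c["tvec"])).round(3),R[2].round(2))
s=robot.sense();print(s["tool_pos"],s["eef_rot"],s["time"])
```

```text
bench.py
pics
scene [[363.5, 0.0, 322.2], [0.0, 363.5, 201.5], [0.0, 0.0, 1.0]] [0.063 0.499 0.649] [ 0.59 -0.51 -0.63]
side [[507.4, 0.0, 311.9], [0.0, 507.4, 201.0], [0.0, 0.0, 1.0]] [-0.233  0.233  1.227] [ 0.58 -0.16 -0.8 ]
[ 0.15629522 -0.65621897  0.23050768] [-7.59823633e-04  9.93172944e-01  1.16648668e-01 -1.20911967e-04] 0.1
```

View pics/scene0.png

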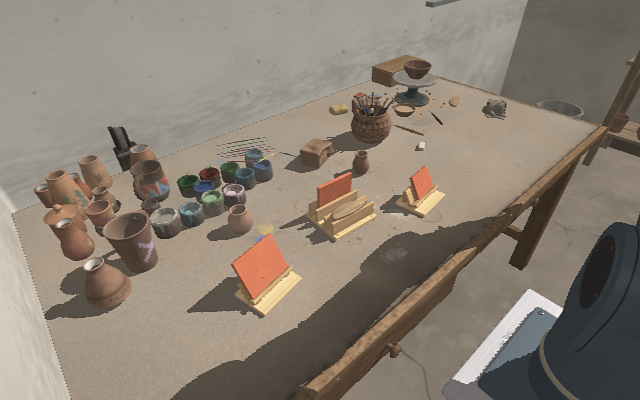

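View pics/side0.png

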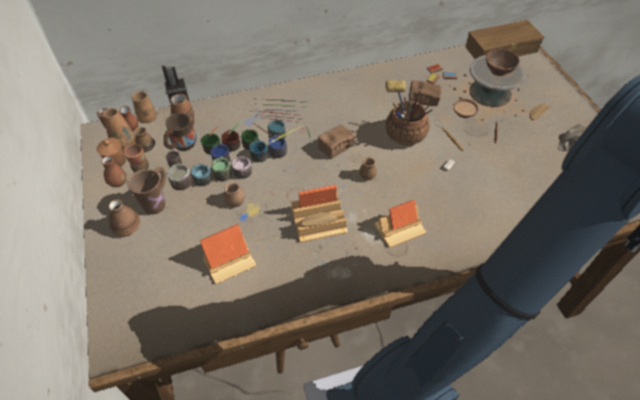

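Scene view: large plaque on the left stand (about 262,265), rack with rib (345,210), small plaque on the right (420,185), bottle (361,162), beaker (239,220). In the side view the plaque is at (225,245) and the rack at (320,215). I'll zoom in to get the corners.

Run:
```python
import cv2
a=cv2.imread("pics/scene0.png")[165:315,225:385]; cv2.imwrite("pics/sc_z.png",cv2.resize(a,None,fx=4,fy=4,interpolation=cv2.INTER_CUBIC))
a=cv2.imread("pics/side0.png")[180:285,195:355]; cv2.imwrite("pics/si_z.png",cv2.resize(a,None,fx=5,fy=5,interpolation=cv2.INTER_CUBIC))
```

```text
(no output)
```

View pics/sc_z.png

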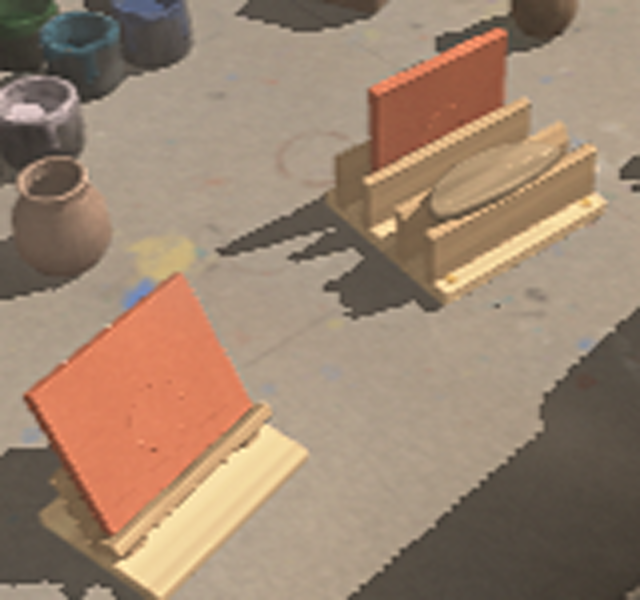

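View pics/si_z.png

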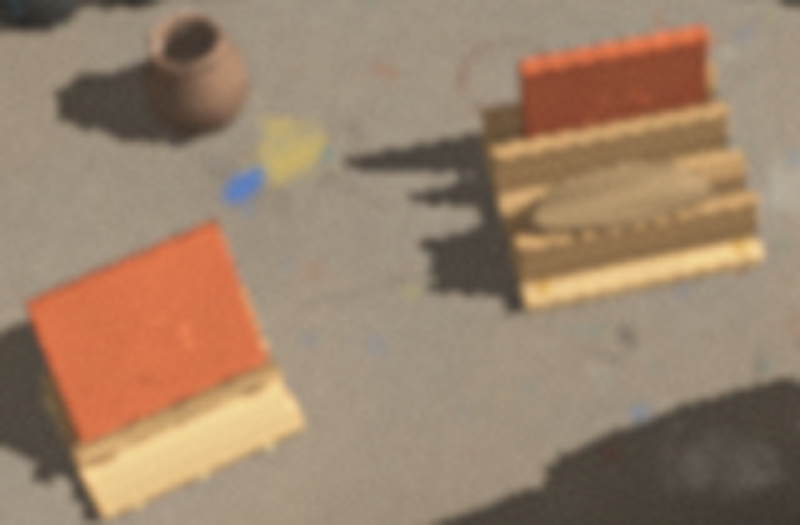

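Positions in the zooms: plaque top corners are at scene (27,398) and (180,275), side (30,303) and (215,222). Rack near base corners are at scene (443,300) and (606,203), side (524,308) and (765,256). The rib's tips are near scene (432,215) and (566,148). Next I triangulate.

Create h.py:
```python
from bench import robot
import cv2,numpy as np
from scipy.optimize import least_squares
from scipy.spatial.transform import Rotation as Ro
def cal(c):
    R=cv2.Rodrigues(np.array(c["rvec"]))[0]; return np.array(c["K"])@np.c_[R,np.array(c["tvec"]).ravel()]
def tri(P1,P2,a,b):
    X=cv2.triangulatePoints(P1,P2,np.array(a,float).T,np.array(b,float).T); return (X[:3]/X[3]).T
def proj(P,X):
    X=np.atleast_2d(X); p=np.c_[X,np.ones(len(X))]@P.T; return p[:,:2]/p[:,2:]
def q2R(q): return Ro.from_quat(np.roll(q,-1)).as_matrix()
def tool():
    s=robot.sense(); return np.array(s["tool_pos"]),q2R(np.array(s["eef_rot"])),s
```

Create tri.py:
```python
from h import *
Ps=cal(robot.camera("scene"));Pd=cal(robot.camera("side"))
S=lambda L:np.array(L)/4.+[225-.375,165-.375]
D=lambda L:np.array(L)/5.+[195-.4,180-.4]
names="pUL pUR stFR stFL rkFL rkFR rpTL rpTR ribL nearDivTL farDivTL".split()
a=S([(27,398),(180,275),(308,455),(160,598),(443,300),(606,203),(372,90),(505,32),(432,212),(430,236),(366,185)])
b=D([(30,303),(215,222),(304,425),(105,518),(524,308),(765,256),(522,62),(706,28),(528,222),(516,238),(491,155)])
X=tri(Ps,Pd,a,b)
for n,x in zip(names,X): print(n,(x*1000).round(1))
def fit(local,idx,x0):
    L=np.array(local,float)/1000; i=np.array(idx)
    def f(p):
        c,s=np.cos(p[2]),np.sin(p[2]);W=L@np.array([[c,s,0],[-s,c,0],[0,0,1]])+[p[0],p[1],0]
        return np.r_[(proj(Ps,W)-a[i]).ravel(),(proj(Pd,W)-b[i]).ravel()]
    r=least_squares(f,x0);print((r.x).round(4),r.fun.reshape(2,-1,2).round(1).tolist())
# rack: FL base corner is (-64,+70,12)
fit([(-64,70,12),(-64,-70,12),(30,55,102),(30,-55,102)],[4,5,6,7],[.6,0,0])
s,c=np.sin(.5),np.cos(.5)
# front face of plaque at local x=-5 ; origin (0,0,23) leaned
fp=lambda x,y,z:(c*x+s*z,y,23-s*x+c*z)
fit([fp(-5,55,90),fp(-5,-55,90)],[0,1],[.6,.2,0])
fit([(-40,60,8),(-40,-60,8)],[3,2],[.6,.2,0])
```

```bash
python3 tri.py
```

```text
pUL [558.6 319.4  94.7]
pUR [574.9 214.6 101.5]
stFR [497.5 193.9   2.2]
stFL [471.6 309.8   6.8]
rkFL [532.7  56.8   5.9]
rkFR [525.6 -86.    5.8]
rpTL [632.8  25.8  99.2]
rpTR [623.  -81.1 100.1]
ribL [553.4  46.7  59.3]
nearDivTL [550.   54.3  49.2]
farDivTL [610.4  52.4  49.8]
[ 0.5924 -0.0205 -0.0923] [[[0.2, -2.2], [1.1, -0.4], [-0.1, 1.2], [0.4, 0.5]], [[0.1, -2.2], [-0.2, -0.4], [-1.5, 1.2], [-0.3, 1.5]]]
[0.5243 0.2604 0.2015] [[[0.4, -0.1], [0.4, -0.6]], [[-1.4, 0.3], [0.1, -0.2]]]
[0.5226 0.2604 0.1951] [[[0.1, 1.0], [0.9, -0.8]], [[-0.9, -0.5], [-0.0, -0.5]]]
```

Fits agree with the sizes: rack about (0.592,-0.020), yaw about -0.08; plaque top at z≈98 mm, stand about (0.523,0.260), yaw about 0.2. I'll move over the rack and refine with the wrist camera.

The manual's scale: shifts go in shares of 0.8 m and turns go in shares of 90 degrees. Converting my numbers, 0.543 m / 0.8 = 0.6788, -0.5265 m / 0.8 = -0.6581, -1.257 rad / 1.5708 = -0.8002.

Emit:
nudge_tcp:
  deltas: {"jaw":[0.085,0.085,0.085,0.085,0.085,0.085,0.085,0.085,0.085,0.085,0.085,0.085,0.085,0.085],"tx":[0.075,0.15,0.225,0.3,0.375,0.45,0.525,0.6063,0.6788,0.6788,0.6788,0.6788,0.6788,0.6788],"ty":[-0.0725,-0.145,-0.2175,-0.29,-0.3625,-0.435,-0.5075,-0.5875,-0.6581,-0.6581,-0.6581,-0.6581,-0.6581,-0.6581],"tz":[0,0,0,0,0,0,0,0,0,0,0,0,0,0],"rz":[-0.0955,-0.2101,-0.3183,-0.4202,-0.522,-0.6366,-0.7321,-0.8002,-0.8002,-0.8002,-0.8002,-0.8002,-0.8002,-0.8002]}

```text
time: 1.95
tool_pos: [0.5624, -0.0187, 0.2309]
eef_rot: [-0.0, 0.735, 0.679, -0.0]
wrist_force: [-0.9, -1.4, 1.0]
opening: 0.085
gripper_force: 0.0
```

Create snap.py:
```python
import sys,json
from h import *
p,R,s=tool(); c=robot.camera("wrist"); n=sys.argv[1]
cv2.imwrite(f"pics/{n}.png",c["img"][:,:,::-1]); np.save(f"pics/{n}.npy",cal(c))
Rc=cv2.Rodrigues(np.array(c["rvec"]))[0]
print(p.round(4),R.round(3).tolist(),s["time"],"cam",(-Rc.T@np.array(c["tvec"]).ravel()).round(3),Rc[2].round(2))
```

```bash
python3 snap.py w1
```

```text
[ 0.5624 -0.0187  0.2309] [[0.079, 0.997, -0.001], [0.997, -0.079, -0.0], [-0.0, -0.001, -1.0]] 1.95 cam [0.567 0.05  0.373] [-0.02 -0.28 -0.96]
```

In the tool's units: 0.08 m / 0.8 = 0.1, 0.06 m / 0.8 = 0.075.

Emit:
nudge_tcp:
  deltas: {"jaw":[0.085,0.085,0.085,0.085],"tx":[0.075,0.1,0.1,0.1],"ty":[0,0,0,0],"tz":[0,0,0,0],"rz":[0,0,0,0]}
  lines: "1,2"

```text
time: 2.5
tool_pos: [0.5689, 0.0585, 0.2312]
```

```bash
python3 snap.py w2
```

Run:
```python
import cv2,numpy as np
a=[cv2.imread(f"pics/w{i}.png")[100:400] for i in(1,2)]
cv2.imwrite("pics/w12.png",np.vstack(a))
```

```text
[0.5689 0.0585 0.2312] [[0.083, 0.997, -0.0], [0.997, -0.083, -0.002], [-0.002, -0.0, -1.0]] 2.5 cam [0.574 0.128 0.374] [-0.02 -0.28 -0.96]
```

View pics/w12.png

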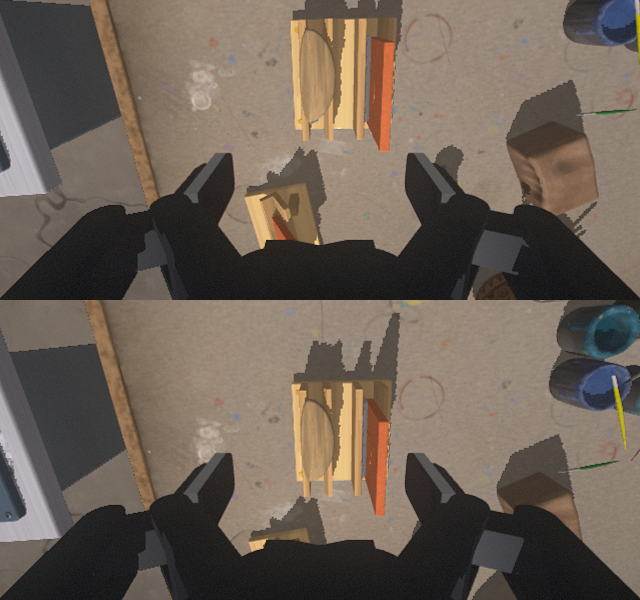

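Both wrist views show rack at columns 290–398. In w1 its rows are about 118–252, in w2 about 180–315, with the rib at column 318. Zooming in.

Run:
```python
import cv2,numpy as np
a=cv2.imread("pics/w1.png")[110:258,280:413];b=cv2.imread("pics/w2.png")[172:320,280:413]
cv2.imwrite("pics/wz.png",cv2.resize(np.hstack([a,b]),None,fx=3,fy=3,interpolation=cv2.INTER_CUBIC))
```

```text
(no output)
```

View pics/wz.png

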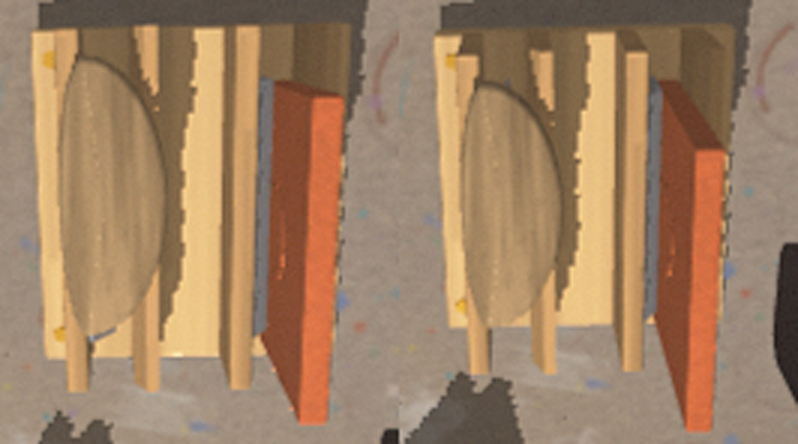

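Create t2.py:
```python
from h import *
P1=np.load("pics/w1.npy");P2=np.load("pics/w2.npy")
pts=dict(A=[67,391,470,373],B=[89,391,490,373],C=[137,391,534,373],D=[159,391,556,373],E=[45,357,449,327],F=[33,32,435,36],G=[251,389,643,371],H=[166,205,561,212],I=[60,205,463,212],J=[84,57,486,83],K=[95,340,487,326],L=[328,422,712,431],L2=[343,97,724,152],M=[57,30,457,55],M2=[136,28,533,50])
a=np.array([[280+v[0]/3-.33,110+v[1]/3-.33] for v in pts.values()]);b=np.array([[280+(v[2]-399)/3-.33,172+v[3]/3-.33] for v in pts.values()])
for n,x in zip(pts,tri(P1,P2,a,b)): print(n,(x*1000).round(1))
k=list(pts)
loc=dict(A=(-52,-70,50),B=(-43,-70,50),C=(-25,-70,50),D=(-20,-70,50),E=(-64,-70,12),F=(-64,70,12),L=(40,-55,102),L2=(40,55,102),M=(-52,70,50),M2=(-25,70,50))
loc.pop("D")
i=[k.index(n) for n in loc];Lc=np.array(list(loc.values()))/1000.
def W(p,L): c,s=np.cos(p[2]),np.sin(p[2]);return L@np.array([[c,s,0],[-s,c,0],[0,0,1]])+[p[0],p[1],p[3] if len(p)>3 else 0]
def f(p): w=W(p,Lc);return np.r_[(proj(P1,w)-a[i]).ravel(),(proj(P2,w)-b[i]).ravel()]
r=least_squares(f,[.59,-.02,-.08,0]);print(r.x.round(4));
for n,u,v in zip(loc,*r.fun.reshape(2,-1,2).round(1)): print(n,u,v)
print("slot",W(r.x,np.array([[-.03,0,.012]])))
# points at known height
def atz(P,uv,z):
    H=P[:,[0,1]];h=np.c_[H,P[:,2]*z+P[:,3]];x=np.linalg.solve(h,[*uv,1]);return x[:2]/x[2]
for n in "HIJK":print(n,[(atz(P,q[k.index(n)],.058)*1000).round(1) for P,q in((P1,a),(P2,b))])
```

```bash
python3 t2.py
```

```text
A [535.5 -85.3  49.2]
B [544.1 -85.9  49.3]
C [563.  -87.2  49.6]
D [572.  -87.9  49.7]
E [524.  -83.2  14. ]
F [532.5  53.4  10.3]
G [608.8 -89.9  49.7]
H [579.3 -11.8  55.3]
I [540.5  -8.9  54.8]
J [554.3  43.2  55.7]
K [546.4 -65.4  46.3]
L [626.9 -80.4 104. ]
L2 [632.8  26.5 104.5]
M [544.6  53.1  48.3]
M2 [573.2  51.5  43.4]
[ 0.5917 -0.0224 -0.0835 -0.0031]
A [-0.7  1.3] [-1.   0.8]
B [-0.6  1.3] [-0.6  0.8]
C [-1.7  1.4] [-1.3  0.8]
E [-0.6  1.3] [-1.   0.5]
F [1.1 0.5] [1.3 0.2]
L [-1.2 -2. ] [-0.9 -2.8]
L2 [ 2.2 -3.6] [ 2.  -4.6]
M [1.  1.3] [1.5 0.8]
M2 [-0.3  2. ] [-0.4  2.5]
slot [[ 0.5618005  -0.01988651  0.00893506]]
H [array([579.3, -11.3]), array([579.2, -10.6])]
I [array([540.6,  -8.3]), array([541. ,  -7.5])]
J [array([554.1,  43.2]), array([554.8,  43.7])]
K [array([548.8, -61.4]), array([545.7, -58.2])]
```

Rack fits well: origin (0.592,-0.019), yaw -0.063, slot (0.562,-0.017). Divider tops measured at 49–50 mm. The rib is centred at (0.560,-0.009) and about 39 mm wide, with its top near z=55–58. Going down over the rib.

In the tool's units: 0.155 m / 0.8 = 0.1938, 0.07 m / 0.8 = 0.0875, -0.02 rad / 1.5708 = -0.0127.

Emit:
nudge_tcp:
  deltas: {"jaw":[0.06,0.06,0.06,0.06,0.06,0.06,0.06],"tx":[-0.05,-0.0863,-0.0863,-0.0863,-0.0863,-0.0863,-0.0863],"ty":[-0.0025,-0.0038,-0.0038,-0.0038,-0.0038,-0.0038,-0.0038],"tz":[0.025,0.0875,0.15,0.1938,0.1938,0.1938,0.1938],"rz":[-0.0127,-0.0127,-0.0127,-0.0127,-0.0127,-0.0127,-0.0127]}

```text
time: 3.42
tool_pos: [0.5616, -0.0077, 0.078]
eef_rot: [0.001, 0.728, 0.685, 0.001]
wrist_force: [-0.8, 0.6, -0.1]
opening: 0.0601
gripper_force: 0.0
```

```bash
python3 -c "
from h import *
p,R,s=tool();print(p.round(4),R.round(3).tolist(),s['opening'])"
```

```text
[ 0.5616 -0.0077  0.078 ] [[0.06, 0.998, 0.003], [0.998, -0.06, -0.0], [0.0, 0.003, -1.0]] 0.06013767720969571
```

In the tool's units: 0.029 m / 0.8 = 0.0363, -0.0015 m / 0.8 = -0.0019.

Emit:
nudge_tcp:
  deltas: {"jaw":[0.055,0.05,0.05,0.05,0.03,0.03,0.03,0.03],"tx":[-0.0025,-0.0025,-0.0025,-0.0025,-0.0025,-0.0025,-0.0025,-0.0025],"ty":[-0.0019,-0.0019,-0.0019,-0.0019,-0.0019,-0.0019,-0.0019,-0.0019],"tz":[0.0188,0.035,0.0363,0.0363,0.0363,0.0363,0.0363,0.0363],"rz":[0,0,0,0,0,0,0,0]}

```text
time: 4.42
tool_pos: [0.5591, -0.0092, 0.048]
eef_rot: [0.0, 0.728, 0.686, 0.0]
wrist_force: [-1.2, 0.5, 4.8]
opening: 0.0369
gripper_force: 59.9
```

```bash
python3 snap.py w3
```

```text
[ 0.5591 -0.0092  0.048 ] [[0.06, 0.998, 0.001], [0.998, -0.06, -0.0], [0.0, 0.001, -1.0]] 4.425 cam [0.562 0.06  0.191] [-0.02 -0.28 -0.96]
```

In the tool's units: -0.08 m / 0.8 = -0.1, -0.01 m / 0.8 = -0.0125.

Emit:
nudge_tcp:
  deltas: {"jaw":[0.03,0.03,0.03,0.03,0.03,0.03],"tx":[0,0,0,0,0,0],"ty":[0,0,0,0,0,0],"tz":[-0.0125,-0.05,-0.1,-0.1,-0.1,-0.1],"rz":[0,0,0,0,0,0]}

```text
time: 5.22
tool_pos: [0.5583, -0.0095, 0.1265]
eef_rot: [-0.001, 0.728, 0.686, -0.001]
wrist_force: [0.7, -0.2, -0.6]
opening: 0.0366
gripper_force: 60.3
```

```bash
python3 snap.py w4
```

Run:
```python
import cv2
cv2.imwrite("pics/w4c.png",cv2.imread("pics/w4.png")[100:400,150:500])
```

```text
[ 0.5583 -0.0095  0.1265] [[0.06, 0.998, -0.002], [0.998, -0.06, -0.0], [-0.0, -0.002, -1.0]] 5.225 cam [0.562 0.06  0.269] [-0.02 -0.28 -0.96]
```

View pics/w4c.png

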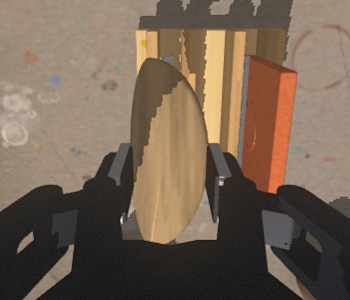

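The rib is held level at its middle (about (170,150) in the crop), clear of the rack. I'm carrying it towards the robot to set it down at x≈0.45.

In the tool's units: 0.122 m / 0.8 = 0.1525, -0.108 m / 0.8 = -0.135.

Emit:
nudge_tcp:
  deltas: {"jaw":[0.03,0.03,0.03,0.03,0.03,0.03,0.03,0.03,0.03],"tx":[0,0,0,0,0,0,0,0,0],"ty":[-0.0625,-0.135,-0.135,-0.135,-0.135,-0.135,-0.135,-0.135,-0.135],"tz":[0,0,0.05,0.1,0.1375,0.1475,0.1525,0.1525,0.1525],"rz":[0,0,0,0,0,0,0,0,0]}

```text
time: 6.4
tool_pos: [0.4516, -0.003, 0.0061]
eef_rot: [0.0, 0.728, 0.685, 0.001]
wrist_force: [0.6, 0.4, -1.4]
opening: 0.0369
gripper_force: 60.3
```

In the tool's units: 0.006 m / 0.8 = 0.0075, 0.005 m / 0.8 = 0.0063.

Emit:
nudge_tcp:
  deltas: {"jaw":[0.03,0.03,0.03,0.03],"tx":[0,0,0,0],"ty":[0,0,0,0],"tz":[0.0038,0.0063,0.0075,0.0075],"rz":[0,0,0,0]}

```text
time: 6.9
tool_pos: [0.4511, -0.0029, -0.0008]
eef_rot: [-0.0, 0.728, 0.686, -0.0]
wrist_force: [0.6, -0.8, -0.8]
opening: 0.0361
gripper_force: 60.3
```

In the tool's units: 0.002 m / 0.8 = 0.0025, 0.001 m / 0.8 = 0.0013.

Emit:
nudge_tcp:
  deltas: {"jaw":[0.03,0.03,0.03],"tx":[0,0,0],"ty":[0,0,0],"tz":[0.0013,0.0025,0.0025],"rz":[0,0,0]}

```text
time: 7.28
tool_pos: [0.4512, -0.0029, -0.001]
eef_rot: [0.001, 0.728, 0.686, 0.0]
wrist_force: [-6.9, 0.6, 37.1]
opening: 0.0369
gripper_force: 80.4
```

In the tool's units: -0.25 m / 0.8 = -0.3125, -0.0015 m / 0.8 = -0.0019.

Emit:
nudge_tcp:
  deltas: {"jaw":[0.03,0.04,0.06,0.065,0.065,0.065,0.065,0.065,0.065,0.085,0.085,0.085],"tx":[0,0,0,0,0,0,0,0,0,0,0,0],"ty":[0,0,0,0,0,0,0,0,0,0,0,0],"tz":[-0.0019,-0.0019,-0.0019,-0.0025,-0.0025,-0.05,-0.125,-0.2,-0.275,-0.3125,-0.3125,-0.3125],"rz":[0,0,0,0,0,0,0,0,0,0,0,0]}

```text
time: 8.78
tool_pos: [0.4505, -0.0031, 0.2465]
eef_rot: [-0.0, 0.728, 0.686, -0.0]
wrist_force: [-1.0, -0.1, -0.5]
opening: 0.0848
gripper_force: 0.0
```

```bash
python3 snap.py w5
```

```text
[ 0.4505 -0.0031  0.2465] [[0.06, 0.998, -0.001], [0.998, -0.06, -0.0], [-0.0, -0.001, -1.0]] 8.775 cam [0.454 0.066 0.389] [-0.02 -0.28 -0.96]
```

In the tool's units: 0.1775 m / 0.8 = 0.2219, 0.0695 m / 0.8 = 0.0869, -0.25 rad / 1.5708 = -0.1592.

Emit:
nudge_tcp:
  deltas: {"jaw":[0.085,0.085,0.085,0.085,0.085,0.085,0.085],"tx":[0.0625,0.1375,0.2219,0.2219,0.2219,0.2219,0.2219],"ty":[0.025,0.0563,0.0869,0.0869,0.0869,0.0869,0.0869],"tz":[0,0,0,0,0,0,0],"rz":[-0.0764,-0.1592,-0.1592,-0.1592,-0.1592,-0.1592,-0.1592]}
  lines: "1,2"

```text
time: 9.7
tool_pos: [0.531, 0.1684, 0.2473]
```

```bash
python3 snap.py v1
```

```text
[0.531  0.1684 0.2473] [[-0.187, 0.982, -0.0], [0.982, 0.187, -0.001], [-0.001, -0.0, -1.0]] 9.7 cam [0.517 0.237 0.39 ] [ 0.05 -0.27 -0.96]
```

Emit:
nudge_tcp:
  deltas: {"jaw":[0.085,0.085,0.085,0.085,0.085],"tx":[0.0625,0.1,0.1,0.1,0.1],"ty":[0,0,0,0,0],"tz":[0,0,0,0,0],"rz":[0,0,0,0,0]}
  lines: "1,2"

```text
time: 10.38
tool_pos: [0.5165, 0.2471, 0.2473]
```

```bash
python3 snap.py v2
```

Run:
```python
import cv2,numpy as np
a=cv2.imread("pics/v1.png")[20:270,220:420];b=cv2.imread("pics/v2.png")[100:350,220:420]
cv2.imwrite("pics/vz.png",cv2.resize(np.hstack([a,b]),None,fx=2,fy=2,interpolation=cv2.INTER_CUBIC))
```

```text
[0.5165 0.2471 0.2473] [[-0.187, 0.982, 0.0], [0.982, 0.187, -0.001], [-0.001, -0.0, -1.0]] 10.375 cam [0.502 0.315 0.39 ] [ 0.05 -0.27 -0.96]
```

View pics/vz.png

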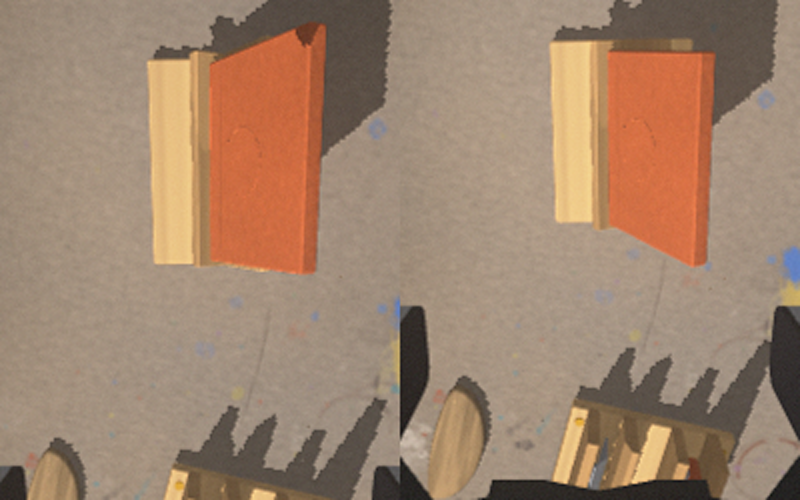

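Both views show the plaque leaning to the far side, its top strip at columns 302–326 in v1 and 692–715 in v2. The rib lies flat on the table at lower left. Triangulating.

Create t3.py:
```python
from h import *
P1=np.load("pics/v1.npy");P2=np.load("pics/v2.npy")
pts=dict(fU=[312,29,701,54],fL=[302,271,692,265],bU=[326,24,715,54],bL=[316,272,706,266],sU=[149,60,551,42],sL=[155,264,556,222],pU=[210,66,608,52],pL=[212,262,609,228])
a=np.array([[220+v[0]/2-.25,20+v[1]/2-.25] for v in pts.values()]);b=np.array([[220+(v[2]-400)/2-.25,100+v[3]/2-.25] for v in pts.values()])
for n,x in zip(pts,tri(P1,P2,a,b)): print(n,(x*1000).round(1))
s,c=np.sin(.5),np.cos(.5); fp=lambda x,y,z:(c*x+s*z,y,23-s*x+c*z)
L=np.array([fp(-5,55,90),fp(-5,-55,90),fp(5,55,90),fp(5,-55,90)])/1000
def f(p):
    C,S=np.cos(p[2]),np.sin(p[2]);w=L@np.array([[C,S,0],[-S,C,0],[0,0,1]])+[p[0],p[1],p[3]]
    return np.r_[(proj(P1,w)-a[:4]).ravel(),(proj(P2,w)-b[:4]).ravel()]
r=least_squares(f,[.52,.26,.2,0]);print(r.x.round(4),r.fun.round(1))
```

```bash
python3 t3.py
```

```text
fU [552.3 318.7  96.3]
fL [571.5 213.9 104.7]
bU [557.3 319.8 103.3]
bL [578.5 214.7 104.8]
sU [472.9 309.2  10.3]
sL [495.7 192.8   7.9]
pU [508.9 310.2  23.3]
pL [530.5 203.3  33. ]
[ 0.5238  0.2577  0.1985 -0.005 ] [-1.  -2.  -0.7  2.1  0.8  1.9  0.2  0.9 -0.5 -0.8  0.1  0.5  0.7 -1.
  0.5 -1.7]
```

Stand/plaque: origin (0.5235,0.2585), yaw 0.19, top edge at about 102 mm, as expected. I'll straddle the plaque's top with open fingers.

In the tool's units: 0.177 m / 0.8 = 0.2213, 0.036 m / 0.8 = 0.045.

Emit:
nudge_tcp:
  deltas: {"jaw":[0.085,0.085,0.085,0.085,0.085,0.085,0.085,0.085],"tx":[0.0125,0.0125,0.0125,0.0125,0.0125,0.0125,0.0125,0.0125],"ty":[0.045,0.045,0.045,0.045,0.045,0.045,0.045,0.045],"tz":[0.025,0.075,0.1375,0.1875,0.2213,0.2213,0.2213,0.2213],"rz":[0,0,0,0,0,0,0,0]}

```text
time: 11.42
tool_pos: [0.5503, 0.2656, 0.0718]
eef_rot: [0.0, 0.637, 0.771, 0.001]
wrist_force: [0.4, -0.2, 0.1]
opening: 0.0851
gripper_force: 0.0
```

In the tool's units: -0.025 m / 0.8 = -0.0313, -0.008 m / 0.8 = -0.01.

Emit:
nudge_tcp:
  deltas: {"jaw":[0.06,0.055,0.05,0.045,0.04,0.035,0.03,0.03,0.03],"tx":[0,0,0,0,0,0,0,0,0],"ty":[-0.01,-0.0125,-0.0163,-0.02,-0.0238,-0.0275,-0.0313,-0.0313,-0.0313],"tz":[0,0,0,0,0,0,0,0,0],"rz":[0,0,0,0,0,0,0,0,0]}

```text
time: 12.55
tool_pos: [0.5249, 0.2606, 0.0703]
eef_rot: [-0.0, 0.637, 0.771, -0.0]
wrist_force: [-0.0, 0.0, 0.5]
opening: 0.0302
gripper_force: 0.1
```

In the tool's units: -0.001 m / 0.8 = -0.0013.

Emit:
nudge_tcp:
  deltas: {"jaw":[0.025,0.02,0.015,0.005,0.005,0.005],"tx":[0,0,0,0,0,0],"ty":[-0.0013,-0.0013,-0.0013,-0.0013,-0.0013,-0.0013],"tz":[0,0,0,0,0,0],"rz":[0,0,0,0,0,0]}

```text
time: 13.3
tool_pos: [0.5243, 0.2605, 0.0704]
eef_rot: [0.0, 0.637, 0.771, 0.0]
wrist_force: [1.5, 0.5, -0.1]
opening: 0.0096
gripper_force: 58.7
```

Run:
```python
import sys;sys.path.insert(0,'.')
from h import *
for n,(x0,y0,w,h) in dict(scene=(205,220,120,110),side=(185,205,90,95)).items():
    i=robot.camera(n)["img"][y0:y0+h,x0:x0+w,::-1]; cv2.imwrite(f"pics/g_{n}.png",cv2.resize(i,(400,int(400*h/w)),interpolation=cv2.INTER_CUBIC))
a,b=[cv2.imread(f"pics/g_{n}.png") for n in("scene","side")]
H=min(len(a),len(b));cv2.imwrite("pics/g.png",np.hstack([a[:H],b[:H]]))
```

```text
(no output)
```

View pics/g.png

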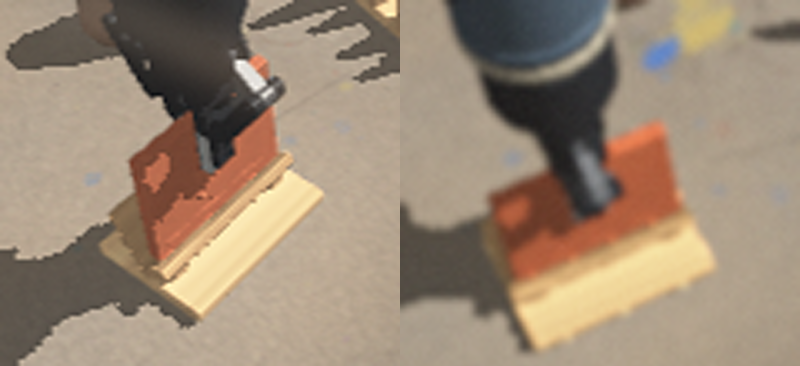

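The plaque is held upright (opening 9.6 mm) above the stand. Lifting it and carrying it over the slot.

In the tool's units: -0.2795 m / 0.8 = -0.3494, -0.0154 m / 0.8 = -0.0193, 0.25 rad / 1.5708 = 0.1592.

Emit:
nudge_tcp:
  deltas: {"jaw":[0.005,0.005,0.005,0.005,0.005,0.005,0.005,0.005,0.005,0.005,0.005,0.005],"tx":[0,0,0,-0.0625,-0.125,-0.1875,-0.25,-0.3125,-0.3494,-0.3494,-0.3494,-0.3494],"ty":[0,0,0,-0.0038,-0.0075,-0.0113,-0.015,-0.0175,-0.0193,-0.0193,-0.0193,-0.0193],"tz":[-0.025,-0.075,-0.1375,-0.1375,-0.1375,-0.1375,-0.1375,-0.1375,-0.1375,-0.1375,-0.1375,-0.1375],"rz":[0,0,0,0.0318,0.0637,0.1019,0.1401,0.1592,0.1592,0.1592,0.1592,0.1592]}

```text
time: 14.9
tool_pos: [0.5612, -0.0156, 0.1802]
eef_rot: [-0.0, 0.727, 0.686, 0.0]
wrist_force: [-1.0, -0.1, -1.6]
opening: 0.0093
gripper_force: 58.7
```

```bash
python3 snap.py x1
```

Run:
```python
import sys;sys.path.insert(0,'.')
from h import *
for n,(x0,y0,w,h) in dict(scene=(290,120,120,130),side=(275,145,100,108)).items():
    c=robot.camera(n);i=c["img"];cv2.imwrite(f"pics/c_{n}_full.png",i[:,:,::-1]);np.save(f"pics/c_{n}.npy",cal(c)); i=i[y0:y0+h,x0:x0+w,::-1]; cv2.imwrite(f"pics/c_{n}.png",cv2.resize(i,(400,int(400*h/w)),interpolation=cv2.INTER_CUBIC))
a,b=[cv2.imread(f"pics/c_{n}.png") for n in("scene","side")]
H=min(len(a),len(b));cv2.imwrite("pics/c.png",np.hstack([a[:H],b[:H]]))
```

```text
[ 0.5612 -0.0156  0.1802] [[0.058, 0.998, -0.001], [0.998, -0.058, 0.001], [0.001, -0.001, -1.0]] 14.9 cam [0.564 0.054 0.323] [-0.02 -0.28 -0.96]
```

View pics/c.png

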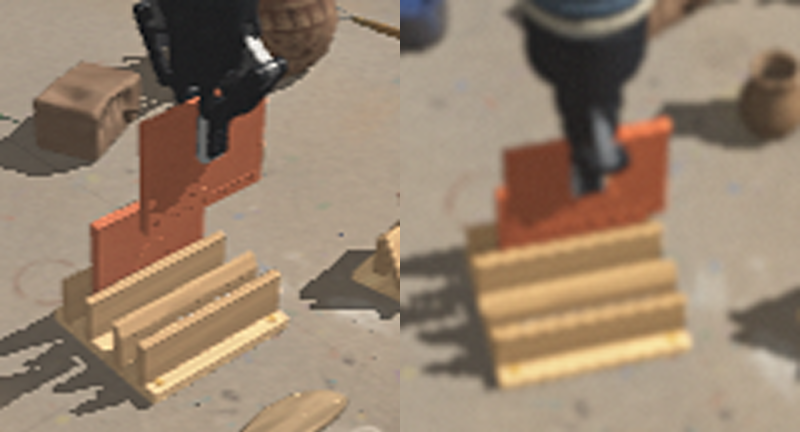

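The plaque hangs upright over the slot, level with the rack. Scene crop: top left (141,122), bottom left (145,237), bottom right (266,180). Next I check its height and y offset from these.

Run:
```python
from h import *
P=np.load("pics/c_scene.npy"); p,R,s=tool()
ob=np.array([(141,122),(145,237),(266,180)])*.3+[290-.35,120-.35]
f=lambda q:(proj(P,[p+R@np.array([q[1]+e*.055,-.005,0])+[0,0,q[0]+h] for e,h in((1,.09),(1,0),(-1,0))])-ob).ravel()
r=least_squares(f,[-.045,0]);print(r.x.round(4),r.fun.round(1))
```

```text
[-0.0423  0.0011] [ 1.3  0.9  0.1 -0.6 -1.8 -0.6]
```

The manual's scale: shifts go in shares of 0.8 m and turns go in shares of 90 degrees. Converting my numbers, 0.092 m / 0.8 = 0.115, 0.088 m / 0.8 = 0.11.

Emit:
nudge_tcp:
  deltas: {"jaw":[0.005,0.005,0.005,0.005,0.005,0.005,0.005,0.005],"tx":[0,0,0,0,0,0,0,0],"ty":[0,0,0,0,0,0,0,0],"tz":[0.0375,0.0813,0.1,0.105,0.11,0.115,0.115,0.115],"rz":[0,0,0,0,0,0,0,0]}

```text
time: 16.05
tool_pos: [0.5618, -0.017, 0.0886]
eef_rot: [0.0, 0.728, 0.686, 0.0]
wrist_force: [0.2, -0.2, -2.4]
opening: 0.0096
gripper_force: 58.6
```

Clean entry, no side force. Continuing slowly past the spring.

In the tool's units: 0.018 m / 0.8 = 0.0225, 0.015 m / 0.8 = 0.0188.

Emit:
nudge_tcp:
  deltas: {"jaw":[0.005,0.005,0.005,0.005,0.005,0.005,0.005],"tx":[0,0,0,0,0,0,0],"ty":[0,0,0,0,0,0,0],"tz":[0.0038,0.0075,0.0113,0.015,0.0188,0.0225,0.0225],"rz":[0,0,0,0,0,0,0]}

```text
time: 16.92
tool_pos: [0.5622, -0.0168, 0.0706]
eef_rot: [0.0, 0.728, 0.686, 0.001]
wrist_force: [0.9, 0.3, 3.9]
opening: 0.0089
gripper_force: 59.6
```

In the tool's units: 0.01 m / 0.8 = 0.0125, 0.008 m / 0.8 = 0.01.

Emit:
nudge_tcp:
  deltas: {"jaw":[0.005,0.005,0.005,0.005,0.005,0.005],"tx":[0,0,0,0,0,0],"ty":[0,0,0,0,0,0],"tz":[0.0025,0.005,0.0075,0.01,0.0125,0.0125],"rz":[0,0,0,0,0,0]}

```text
time: 17.68
tool_pos: [0.5622, -0.0168, 0.0606]
eef_rot: [0.0, 0.728, 0.686, 0.0]
wrist_force: [0.4, 0.3, 4.4]
opening: 0.0097
gripper_force: 59.8
```

In the tool's units: 0.003 m / 0.8 = 0.0038, 0.002 m / 0.8 = 0.0025.

Emit:
nudge_tcp:
  deltas: {"jaw":[0.005,0.005,0.005,0.005],"tx":[0,0,0,0],"ty":[0,0,0,0],"tz":[0.0013,0.0025,0.0038,0.0038],"rz":[0,0,0,0]}

```text
time: 18.18
tool_pos: [0.5622, -0.0168, 0.0577]
eef_rot: [0.0, 0.728, 0.686, 0.001]
wrist_force: [0.9, 1.4, 4.8]
opening: 0.0096
gripper_force: 60.1
```

Emit:
nudge_tcp:
  deltas: {"jaw":[0.005,0.005],"tx":[0,0],"ty":[0,0],"tz":[0.0013,0.0013],"rz":[0,0]}

```text
time: 18.42
tool_pos: [0.5623, -0.0169, 0.0572]
eef_rot: [0.001, 0.728, 0.685, 0.001]
wrist_force: [-2.1, -0.7, 11.3]
opening: 0.0095
gripper_force: 60.8
```

In the tool's units: 0.001 m / 0.8 = 0.0013, 0.0005 m / 0.8 = 0.0006.

Emit:
nudge_tcp:
  deltas: {"jaw":[0.005,0.005,0.005],"tx":[0,0,0],"ty":[0,0,0],"tz":[0.0006,0.0013,0.0013],"rz":[0,0,0]}

```text
time: 18.8
tool_pos: [0.5623, -0.0169, 0.0572]
eef_rot: [0.001, 0.728, 0.685, 0.001]
wrist_force: [-4.9, -1.5, 23.3]
opening: 0.0092
gripper_force: 63.0
```

Hard stop at TCP z=0.0572: force rises steeply with no travel, and the offset matches the plaque resting on the 12 mm floor. Relieving the load, releasing and retreating.

In the tool's units: -0.18 m / 0.8 = -0.225, -0.15 m / 0.8 = -0.1875.

Emit:
nudge_tcp:
  deltas: {"jaw":[0.005,0.005,0.02,0.035,0.04,0.04,0.04,0.04,0.04,0.04,0.04,0.04,0.04],"tx":[0,0,0,0,0,0,0,0,0.0625,0.125,0.1625,0.1625,0.1625],"ty":[0,0,0,0,0,0,0,0,-0.025,-0.0625,-0.1,-0.1,-0.1],"tz":[-0.0013,-0.0019,-0.0019,-0.0019,-0.0019,-0.0375,-0.1125,-0.1875,-0.225,-0.225,-0.225,-0.225,-0.225],"rz":[0,0,0,0,0,0,0,0,0,0,0,0,0]}

```text
time: 20.42
tool_pos: [0.4898, 0.117, 0.2353]
eef_rot: [0.0, 0.728, 0.686, -0.0]
wrist_force: [0.1, -0.7, -0.5]
opening: 0.0397
gripper_force: 0.0
```

```bash
python3 snap.py y1
```

Run:
```python
import sys;sys.path.insert(0,'.')
from h import *
for n,(x0,y0,w,h) in dict(scene=(290,150,120,110),side=(275,160,100,92)).items():
    c=robot.camera(n);i=c["img"][y0:y0+h,x0:x0+w,::-1]; cv2.imwrite(f"pics/d_{n}.png",cv2.resize(i,(400,366),interpolation=cv2.INTER_CUBIC))
a,b=[cv2.imread(f"pics/d_{n}.png") for n in("scene","side")]
w=cv2.imread("pics/y1.png");w=cv2.resize(w[50:400],(400,219))
cv2.imwrite("pics/d.png",np.vstack([np.hstack([a,b]),np.hstack([w,w*0])]))
```

```text
[0.4898 0.117  0.2353] [[0.06, 0.998, 0.0], [0.998, -0.06, -0.001], [-0.001, 0.0, -1.0]] 20.425 cam [0.493 0.186 0.378] [-0.02 -0.28 -0.96]
```

View pics/d.png

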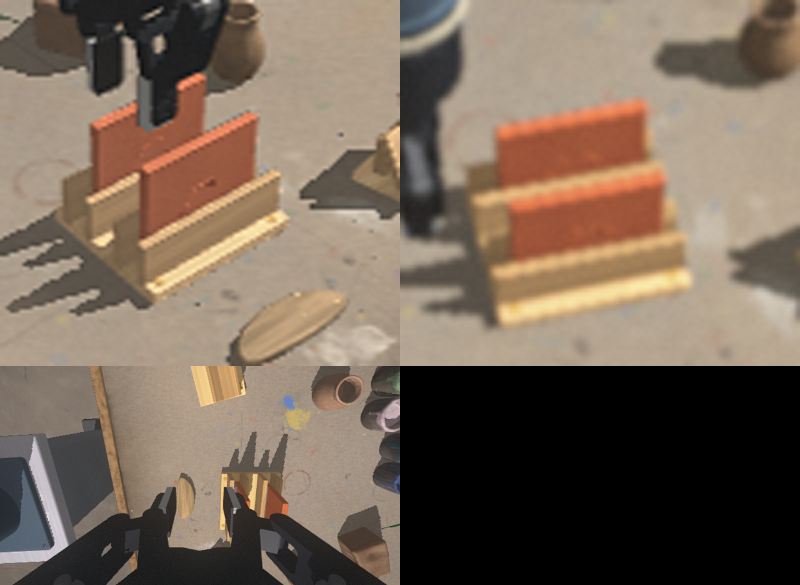

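The plaque stands upright in the empty slot within the rack's length, the rib lies flat on the table, and nothing else has moved. One numeric check of the plaque's top (scene corners (141,167) and (257,115); side (110,202) and (263,174)), then hand-in.

Run:
```python
from h import *
A=cal(robot.camera("scene"));B=cal(robot.camera("side"))
a=np.array([(141,167),(257,115),(93,125),(206,75)])*[.3,110/366]+[289.65,149.65]
b=np.array([(110,202),(263,174),(98,130),(246,104)])*[.25,92/366]+[274.6,159.6]
print((tri(A,B,a,b)*1000).round(1))
```

```text
[[567.6  35.8 100.9]
 [556.8 -72.1 101.7]
 [632.5  25.8  98.6]
 [619.3 -80.5 102.9]]
```

Top at about 101 mm, level with the racked plaque (102 mm is fully home), and its ends lie within the rack.

```bash
python3 -c "
from bench import robot
print(robot.hand_in())"
```

```text
the job is handed in; nothing more can be done
None
```

The rib lies flat on the table clear of the rack, the large plaque stands fully home in the empty slot within the rack's ends, and the job was handed in at about 20.5 s, verdict not shown.

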